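# Fit the drilling template on the jig's two pins

## Task

Take the drilling template out of its rack, lay it flat on the bare bench with its handle on top and let go of it. Then pick it up by the handle and set it level over both pins of the drilling jig, large hole on the large pin, all the way down on the jig's blocks. Leave the other things on the bench where they are.

Things in the scene. Friction and masses are not known exactly. Their poses are not given: they have to be found in the camera images.
- template: template: plywood plate 160 x 110 x 12 mm, 0.2 to 0.5 kg, with a dark wooden handle block on one face and two holes through it. Starts on a long edge in the rack's slot, upright within 5 degrees, handle away from the robot. Origin: centre of the face without handle. x: square to the plate, to the handle side; y: along it, from small to large hole; z: across it, to the edge that is upper in the rack
- hole_large (a point): centre of the 18.4 mm through hole, in the face without handle, 60 mm from the template's origin along its y axis (the holes are 120 mm apart on the long centre line)
- hole_small (a point): centre of the 12.4 mm through hole, in the face without handle, 60 mm from the template's origin along its minus y axis
- handle (a point): centre of the handle block, 31 mm from the template's origin along its x axis; the block is 80 mm long along y, 24 mm wide along z and reaches from 12 to 50 mm along x; four small steel bushes round it stand 1.5 mm above the plate
- upper_edge (a point): middle of the template's upper long edge as it stands in the rack (half way through the 12 mm thickness), 110 mm above the slot's floor; the handle begins 43 mm below it
- rack: rack, fixed: plywood board 100 x 176 x 10 mm with two rails, 14 mm thick and 30 mm high, that leave a 14.2 mm slot along its y axis. Origin: centre of its underside, on the bench; x: away from the robot (within 20 degrees), square to the slot; z up. Rack and jig stand left and right on the bench, either way round, with some 0.25 m of bare bench between them
- rack_slot (a point): middle of the slot's floor, 10 mm above the bench; the rails rise to 40 mm above the bench
- jig: drilling jig, fixed: plywood board 112 x 184 x 12 mm, at each end a wooden block whose top, 32 mm above the bench, is the seat; on each a steel pin; between them a piece of work, 2 mm below the seat. Origin: centre of its underside, on the bench; y: from small to large pin; z up. The fitted template's y axis lies along the jig's
- pin_large (a point): centre of the top of the 16 mm pin, 62 mm above the bench, 120 mm from the other; each pin rises 30 mm above the seat, the last 5 mm tapered by 3 mm in radius
- pin_small (a point): centre of the top of the 10 mm pin, 62 mm above the bench
- jig_seat (a point): point midway between the pins at the height of the seat; the template's origin lies here when it is fitted
- block_plane: bystander: small metal hand plane, 52 x 167 x 56 mm, standing at the left; origin: centre of its underside
- dust_brush: bystander: wooden dust brush, 273 mm long, lying at the left; origin: centre of its underside
- chisel_1: bystander: chisel with a wooden handle, 277 mm long, lying far back on the left; origin: centre of its underside
- screw_tin: bystander: small dark green box with a lid, 88 x 119 x 36 mm, lying far back in the middle; origin: centre of its underside
- offcut_8: bystander: offcut of pale wood with one bevelled end, 40 x 109 x 15 mm, lying behind the free space in the middle; origin: centre of its underside
- folding_rule: bystander: folded yellow rule, 239 mm long, lying far back on the right; origin: centre of its underside
- tape_measure: bystander: yellow and black pocket tape measure, 73 x 83 x 33 mm, lying in front at the right; origin: centre of its underside

How it is judged:
By the outcome, as a careful person would: the job done as asked, in the order asked, and still so for the second after the job is handed in, with the robot touching nothing.
It also fails if it takes over 64 s, if anything falls off the work surface, if the arm or the gripper's body presses on something with over 40 N, if the wrist force passes 120 N, or if a joint passes its speed limit or range.

## Robot

A 6-joint arm with a two-finger parallel gripper is mounted at the origin on a cart in front of the work surface, level with it; the furniture and walls round the work are solid. World frame = base frame: x ahead of the robot, y to its left, z up, the work surface at z = 0. Lengths are in m, angles in degrees, forces in N, time in s.
With the tool pointing down it reaches from about 0.4 to 0.925 m from the base axis. Payload 3.4 kg.
Tool frame: the origin (TCP) lies between the finger pads; the fingertips stand 8 mm ahead of it and the grasp point (between the pads) lies 11 mm behind it; z points along the fingers, y is the line along which they close (so a half turn about z gives the same grasp; the last joint's range is limited). The gripper opens to 85 mm and grips with 20 to 120 N. Pads are 22 mm wide; open, the fingers measure 114 mm over their backs; the gripper's body (76 mm by 85 mm) begins 54 mm behind the grasp point. The pads swing forward as they close: fully open they stand 13 mm farther back than shut.
Start: joints at [61.679, 17.578, 86.31, -0, 76.112, -4.211], TCP at [0.235, 0.525, 0.21] pointing down, gripper open.
Joint ranges: [-179.03, 179.03], [-60, 130.46], [8.19, 133.38], [-81.62, 261.62], [5.75, 156.47], [-153.77, 153.77]. Speed limits (degrees/s): [147.25, 147.25, 180, 180, 180, 180].

## Interface

Orientations are given as [roll, pitch, yaw] about the fixed x, y, z axes, in that order (R = Rz(yaw) Ry(pitch) Rx(roll)).
In Python, from plant import robot gives the robot as it stands.
- The arm moves only by the shell command python3 -m creep 'ROWS' [FORCE]. ROWS is JSON, a list of rows, each an object of numbers: "fingers": the opening, from 0 (shut) to 1 (fully open); "x", "y", "z": the shift along the tool's x, y, z scaled (see below); "spin": the turn about the tool's z scaled (see below). A call has 1 to 8 rows; each row shifts and turns the commanded pose from where the row before left it, along the tool's axes as they then stand; what a row does not reach is not made up. The controller multiplies each number of a shift by 100 cm and each number of a turn by 0.08 rad. A row lasts 1/12 s, in which the tool goes at most 41.7 mm and 7.16 degrees, less where a joint would pass 70% of its speed; a pose out of reach is approached as far as the arm can. A call with a number of a shift or a turn outside -1 to 1 is refused whole. A call with a gripper value outside its range is refused whole. The fingers move at their own pace and stop on an object; FORCE is the grip in N (left out, the last holds). Time passes only in rows, so rows that do not move let the fingers close. It gives the time, the measured TCP pose, the force, the opening and the grip force at its end, in the units of the state.
- robot.sense(): the state, without advancing time (a new reading comes with each control period).
- robot.get_image(name): name is "scene" or "side" or "wrist"; returns a dict with "img" (400x640x3 uint8, red, green, blue), "K" (3x3 intrinsics, pixels), "dist_coeffs" ([k1, k2, p1, p2, k3] as OpenCV has them; the pictures are not rectified), "R" (3x3) and "t" (3): a world point X has camera coordinates R X + t. Camera axes: x right, y down, z forward; pixel columns grow to the right and rows downward; lengths in m; the calibration is good to about 2 mm. A picture is of the moment at which its call begins. There is no depth.
- robot.job_done(): hands the job in; it is judged then, once.
The state is a dict: "time": time; "joint_positions": joint angles; "dq": joint speeds; "effort": joint torques, N m; "tool_pos": TCP position; "ee_rot": TCP orientation; "wrist_force": force on the tool from outside, world axes, zero at the start; "moment": the same for the moment, N m; "grip_width": opening from 0.0 (shut) to 1.0 (fully open); "gripper_force": force on a finger pad.
Only numpy, scipy, OpenCV 4.12 (cv2) and the standard library are available. Lean on these libraries where they do the work, as an engineer would, in place of code of your own. Each camera call takes 0.05 s, during which the arm holds its last target. There are 200 camera calls.

## Working session

There is one attempt and no reset: what is moved stays moved. The work goes in short steps, Python scripts to look and compute and a shell command to move; the robot and the scene stay as the last step left them, time stands still between calls to the robot, and variables do not carry over. Pictures are saved under pics/ and viewed, at most 10 in all, crops included, and the job is handed in when it is done.

```bash
ls; mkdir -p pics
python3 - <<'E'
from plant import robot
import cv2,json,numpy as np
for n in("scene","side"):
    d=robot.get_image(n); cv2.imwrite(f"pics/{n}0.png",d["img"][:,:,::-1])
    print(n,(-d["R"].T@d["t"]).round(3),d["R"][2].round(2),d["K"][0,0],d["dist_coeffs"])
print(robot.sense())
E
```

```text
pics
scene [-0.051 -0.804  1.306] [ 0.37  0.53 -0.76] 505.73060963868284 [-0.12405933  0.          0.          0.          0.        ]
side [ 0.198 -1.473  1.017] [ 0.21  0.83 -0.52] 501.15026019073355 [-0.00992079  0.          0.          0.          0.        ]
{'time': 0.1, 'joint_positions': array([ 6.16780532e+01,  1.76185333e+01,  8.63774658e+01,  2.37750638e-04,
        7.61132165e+01, -4.21148943e+00]), 'dq': array([-0.01195573, -0.05169261, -0.23737828,  0.04386818, -0.0564386 ,
       -0.02667783]), 'effort': array([-1.08022356e-03, -4.58534360e+01, -2.52607423e+01, -1.91793606e-04,
        5.64977119e-03,  3.11628560e-05]), 'tool_pos': array([0.23457951, 0.52421497, 0.20896064]), 'ee_rot': array([-1.79891096e+02, -8.25066109e-03,  1.55889477e+02]), 'wrist_force': array([0.18515855, 0.28944221, 0.25060929]), 'moment': array([-0.02816416, -0.01236442,  0.01693836]), 'gripper_force': 0.0, 'grip_width': 1.004188675524923}
```

View pics/scene0.png

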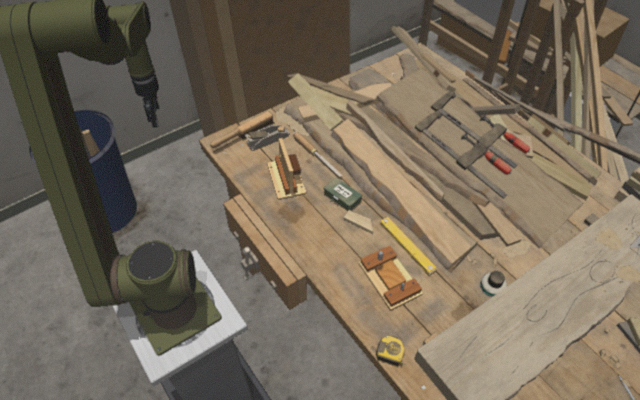

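View pics/side0.png

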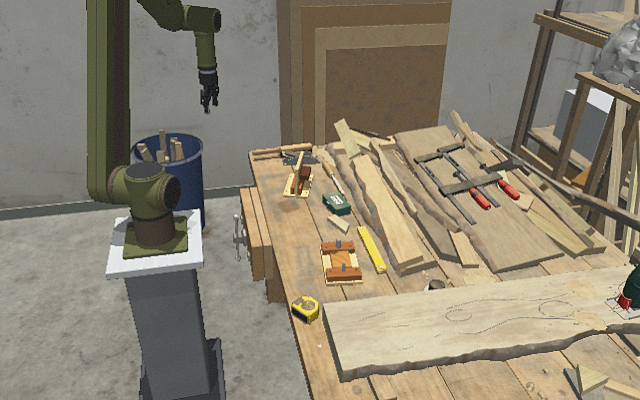

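The scene picture shows the rack with the template at about (287,172) and the jig at about (392,277). The side picture shows them at (298,180) and (341,262). I'll enlarge all four.

Run:
```python
import cv2,numpy as np
def crop(f,x,y,s=5,w=80,h=60):
    c=cv2.resize(cv2.imread(f)[y:y+h,x:x+w],None,fx=s,fy=s,interpolation=cv2.INTER_CUBIC)
    for i in range(0,w,10):
        cv2.line(c,(i*s,0),(i*s,6),(0,0,255),1);cv2.putText(c,str(x+i),(i*s,16),0,.3,(0,0,255))
    for i in range(0,h,10):
        cv2.line(c,(0,i*s),(6,i*s),(0,0,255),1);cv2.putText(c,str(y+i),(8,i*s+3),0,.3,(0,0,255))
    return c
a="pics/scene0.png";b="pics/side0.png"
m=np.vstack([np.hstack([crop(a,245,138),crop(a,352,245)]),np.hstack([crop(b,260,145),crop(b,300,230)])])
cv2.imwrite("pics/m0.png",m)
```

```text
(no output)
```

View pics/m0.png

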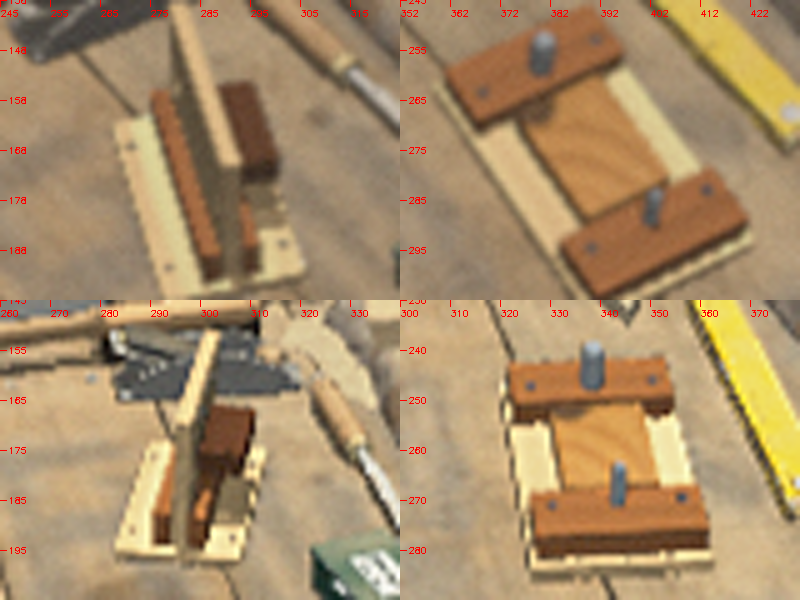

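Reading the mosaic in full-picture pixels:

| Point | Scene | Side |
|---|---|---|
| Large pin top | (380.8,252) | (338.8,238.8) |
| Small pin top | (403.2,282.6) | (343.8,262.8) |
| Template upper edge, near end | (290.8,171.2) | (297,170.6) |
| Template upper edge, far end | (281.4,138.6) | (302.4,151.6) |

The handle is on the far (+x) side.

```bash
cat > h.py <<'E'
import cv2,numpy as np
from plant import robot
from scipy.spatial.transform import Rotation as Ro
def ray(d,uv):
    p=cv2.undistortPoints(np.array([[uv]],float),d["K"],d["dist_coeffs"])[0,0]
    v=d["R"].T@np.array([*p,1]); return -d["R"].T@d["t"],v/np.linalg.norm(v)
def onz(d,uv,z):
    o,v=ray(d,uv); return o+v*(z-o[2])/v[2]
def tri(obs):
    A=np.zeros((3,3));b=np.zeros(3)
    for d,uv in obs:
        o,v=ray(d,uv);P=np.eye(3)-np.outer(v,v);A+=P;b+=P@o
    return np.linalg.solve(A,b)
def proj(d,X):
    return cv2.projectPoints(np.array(X,float).reshape(-1,3),cv2.Rodrigues(d["R"])[0],d["t"],d["K"],d["dist_coeffs"])[0][:,0]
def st():
    s=robot.sense();print("t",s["time"],"pos",np.round(s["tool_pos"],4),"rpy",np.round(s["ee_rot"],2),"F",np.round(s["wrist_force"],1),"M",np.round(s["moment"],2),"w",round(s["grip_width"],3),"gf",s["gripper_force"],"q",np.round(s["joint_positions"],1));return s
def togo(X,yaw=None):
    s=robot.sense();R=Ro.from_euler("xyz",s["ee_rot"],degrees=True)
    print("tool shift m",(R.inv().apply(np.array(X)-s["tool_pos"])).round(4), "R cols",R.as_matrix().round(3).tolist())
E
python3 - <<'E'
from h import *
S=robot.get_image("scene");D=robot.get_image("side")
for n,a,b,z in[("pL",(380.8,252),(338.8,238.8),.062),("pS",(403.2,282.6),(343.8,262.8),.062),("near",(290.8,171.2),(297,170.6),.12),("far",(281.4,138.6),(302.4,151.6),.12),("rackNL",(278,197),(283.4,195),0.0)]:
    print(n,tri([(S,a),(D,b)]).round(4),onz(S,a,z).round(4),onz(D,b,z).round(4))
print(onz(S,(268,162.4),.01))
st()
E
```

```text
pL [ 0.5874 -0.2138  0.055 ] [ 0.5813 -0.2178  0.062 ] [ 0.587  -0.2212  0.062 ]
pS [ 0.5714 -0.3322  0.0529] [ 0.5657 -0.3359  0.062 ] [ 0.569  -0.3422  0.062 ]
near [0.529  0.1802 0.1033] [0.518  0.1651 0.12  ] [0.5257 0.1525 0.12  ]
far [0.5814 0.3204 0.1121] [0.5763 0.3125 0.12  ] [0.579  0.3058 0.12  ]
rackNL [ 0.4781  0.1936 -0.0065] [0.4741 0.1881 0.    ] [0.4776 0.1842 0.    ]
[0.52826181 0.33925483 0.01      ]
t 0.2 pos [0.2347 0.5244 0.2092] rpy [-1.7992e+02 -1.0000e-02  1.5589e+02] F [-0.3 -0.2  0.1] M [ 0.01 -0.02 -0.  ] w 0.996 gf 0.0 q [61.7 17.6 86.4  0.  76.1 -4.2]
```

```bash
python3 -m creep '[{"fingers":1,"x":-0.036,"y":-0.011},{"x":-0.036,"y":-0.011},{"x":-0.036,"y":-0.011},{"x":-0.036,"y":-0.011},{"x":-0.036,"y":-0.011},{"x":-0.036,"y":-0.011},{"x":-0.036,"y":-0.011},{"x":-0.036,"y":-0.011}]' 25; python3 -m creep '[{"x":-0.036,"y":-0.011},{"x":-0.036,"y":-0.011},{"x":-0.036,"y":-0.011},{"x":-0.036,"y":-0.011},{"spin":-0.9},{"x":0}]'
python3 - <<'E'
from h import *
d=robot.get_image("wrist");cv2.imwrite("pics/w1.png",d["img"][:,:,::-1]);st()
print((-d["R"].T@d["t"]).round(3),d["R"].round(2).tolist())
E
```

```text
t 0.25 pos [0.2347 0.5245 0.2094] rpy [-179.94   -0.    155.89] F [ 0.4 -0.2  0.2] M [0.02 0.02 0.02] w 1.001 gf 0.0 q [61.7 17.6 86.3 -0.  76.1 -4.2]
[0.16  0.559 0.374] [[0.41, 0.91, -0.0], [0.87, -0.39, 0.32], [0.29, -0.13, -0.95]]validation failed for argument at $[0]...
validation failed for argument at $[0]...
```

View pics/w1.png

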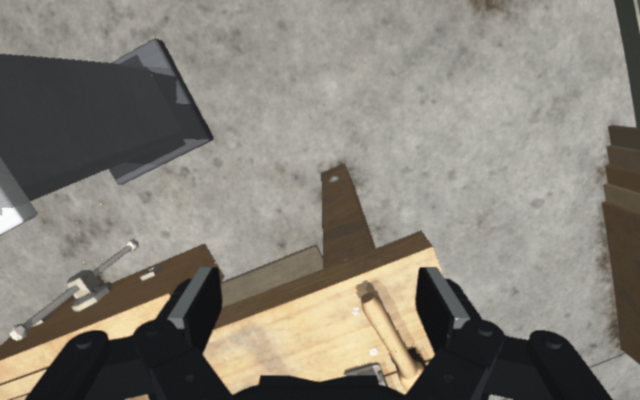

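The rows were refused and the arm did not move, so this picture only shows the fingers over the bench edge. Every key seems to be required in every row.

```bash
python3 -m creep '[{"fingers":1,"x":-0.036,"y":-0.011,"z":0,"spin":0},{"fingers":1,"x":-0.036,"y":-0.011,"z":0,"spin":0},{"fingers":1,"x":-0.036,"y":-0.011,"z":0,"spin":0},{"fingers":1,"x":-0.036,"y":-0.011,"z":0,"spin":0},{"fingers":1,"x":-0.036,"y":-0.011,"z":0,"spin":0},{"fingers":1,"x":-0.036,"y":-0.011,"z":0,"spin":0},{"fingers":1,"x":-0.036,"y":-0.011,"z":0,"spin":0},{"fingers":1,"x":-0.036,"y":-0.011,"z":0,"spin":0}]' 25 && python3 -m creep '[{"fingers":1,"x":-0.036,"y":-0.011,"z":0,"spin":0},{"fingers":1,"x":-0.036,"y":-0.011,"z":0,"spin":0},{"fingers":1,"x":-0.036,"y":-0.011,"z":0,"spin":0},{"fingers":1,"x":-0.036,"y":-0.011,"z":0,"spin":0},{"fingers":1,"x":0,"y":0,"z":0,"spin":-0.9},{"fingers":1,"x":0,"y":0,"z":0,"spin":0}]'
python3 - <<'E'
from h import *
d=robot.get_image("wrist");cv2.imwrite("pics/w2.png",d["img"][:,:,::-1]);st()
print((-d["R"].T@d["t"]).round(3),d["R"].round(2).tolist())
E
```

```text
time: 0.92
tool_pos: [0.4629, 0.3254, 0.2098]
ee_rot: [180.0, -0.0, 155.9]
wrist_force: [-0.1, 0.1, 0.0]
grip_width: 0.998
gripper_force: 0.0
time: 1.42
tool_pos: [0.5769, 0.226, 0.2093]
ee_rot: [-180.0, -0.0, 159.9]
wrist_force: [-0.1, 0.2, -0.8]
grip_width: 0.999
gripper_force: 0.0
t 1.4667 pos [0.5755 0.2271 0.2093] rpy [-1.7998e+02 -7.0000e-02  1.5983e+02] F [-0.2  0.6 -0.3] M [-0.02 -0.01 -0.  ] w 0.998 gf 0.0 q [ 17.6  21.1  80.9   0.   78.1 -52.2]
[0.5   0.255 0.374] [[0.34, 0.94, 0.0], [0.89, -0.33, 0.32], [0.3, -0.11, -0.95]]
```

View pics/w2.png

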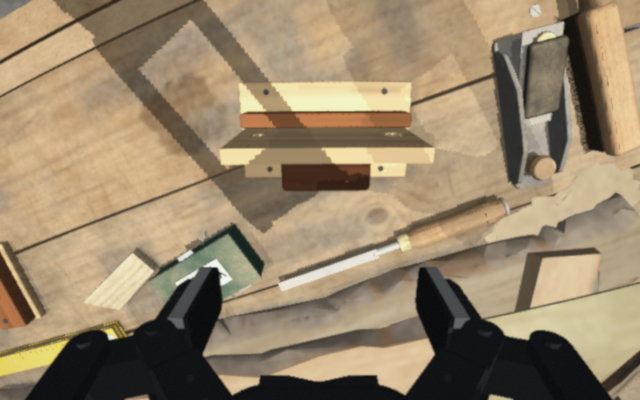

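The wrist picture shows the upper edge running from (220,156) to (434,155), parallel to the image rows and so to the closing axis. The handle lies below it at columns 282 to 370, rows 164 to 190.

Run:
```python
from h import *
d=robot.get_image("wrist");s=st()
R=Ro.from_euler("xyz",s["ee_rot"],degrees=True)
def tool(p):return R.inv().apply(p-s["tool_pos"]).round(4)
for n,uv,z in [("e-",(220,156),.12),("e+",(434,155),.12),("etop",(327,149),.12),("ebot",(327,164),.12),("h-b",(282,190),.053),("h+b",(370,190),.053),("h-t",(282,188),.077),("h+t",(370,188),.077),("rack bd L",(241,83),.01),("rack R",(411,83),.01)]:
    p=onz(d,uv,z);print(n,p.round(4),tool(p))
g=d["img"][150:200,330].astype(int);print([(150+i,*v) for i,v in enumerate(g.tolist())][10:])
```

```text
t 1.5167 pos [0.5748 0.2278 0.2094] rpy [-1.7998e+02 -8.0000e-02  1.5988e+02] F [-0.2 -0.2 -1.2] M [-0.06  0.01  0.02] w 1.003 gf 0.0 q [ 17.7  21.1  80.9   0.   78.1 -52.2]
e- [0.5199 0.1701 0.12  ] [ 0.0316 -0.073   0.0894]
e+ [0.5744 0.3212 0.12  ] [0.0323 0.0876 0.0894]
etop [0.5428 0.2471 0.12  ] [0.0366 0.0072 0.0894]
ebot [0.5534 0.2433 0.12  ] [0.0253 0.0072 0.0894]
h-b [0.577  0.1901 0.053 ] [-0.0153 -0.0346  0.1564]
h+b [0.6065 0.2705 0.053 ] [-0.0153  0.0511  0.1563]
h-t [0.5694 0.1957 0.077 ] [-0.0062 -0.0319  0.1324]
h+t [0.5966 0.27   0.077 ] [-0.0062  0.0472  0.1323]
rack bd L [0.4684 0.1844 0.01  ] [ 0.0847 -0.0773  0.1995]
rack R [0.5273 0.3458 0.01  ] [0.0849 0.0946 0.1995]
[(160, 209, 182, 136), (161, 173, 148, 112), (162, 162, 138, 104), (163, 161, 137, 103), (164, 156, 132, 98), (165, 134, 112, 82), (166, 96, 76, 56), (167, 66, 45, 31), (168, 60, 38, 26), (169, 63, 39, 26), (170, 66, 42, 28), (171, 68, 43, 29), (172, 68, 41, 28), (173, 67, 41, 27), (174, 67, 41, 28), (175, 67, 41, 27), (176, 67, 42, 28), (177, 67, 41, 28), (178, 67, 41, 28), (179, 64, 39, 26), (180, 58, 35, 23), (181, 53, 32, 20), (182, 52, 33, 23), (183, 51, 33, 22), (184, 50, 32, 20), (185, 50, 32, 21), (186, 52, 32, 21), (187, 52, 32, 21), (188, 54, 33, 22), (189, 55, 34, 23), (190, 54, 35, 24), (191, 62, 45, 35), (192, 100, 86, 72), (193, 149, 134, 113), (194, 176, 160, 136), (195, 186, 168, 142), (196, 192, 173, 145), (197, 198, 178, 148), (198, 203, 182, 150), (199, 205, 183, 150)]
```

```bash
python3 -m creep '[{"fingers":1,"x":0.006,"y":0.0076,"z":0.03,"spin":0},{"fingers":1,"x":0,"y":0,"z":0.03,"spin":0},{"fingers":1,"x":0,"y":0,"z":0.03,"spin":0},{"fingers":1,"x":0,"y":0,"z":0.027,"spin":0},{"fingers":1,"x":0,"y":0,"z":0,"spin":0},{"fingers":1,"x":0,"y":0,"z":0,"spin":0}]'
python3 - <<'E'
from h import *
d=robot.get_image("wrist");st()
cv2.imwrite("pics/w3.png",d["img"][:,:,::-1])
E
```

```text
time: 2.02
tool_pos: [0.5698, 0.2377, 0.0917]
ee_rot: [-179.9, -0.2, 160.1]
wrist_force: [0.9, 0.2, 1.0]
grip_width: 1.0
gripper_force: 0.0
t 2.0667 pos [0.5718 0.2381 0.0935] rpy [ 1.8000e+02 -1.0000e-02  1.6006e+02] F [0.  1.5 0.5] M [-0.01 -0.04 -0.02] w 0.999 gf 0.0 q [ 18.7  26.9  89.4   0.   63.7 -51.4]
```

View pics/w3.png

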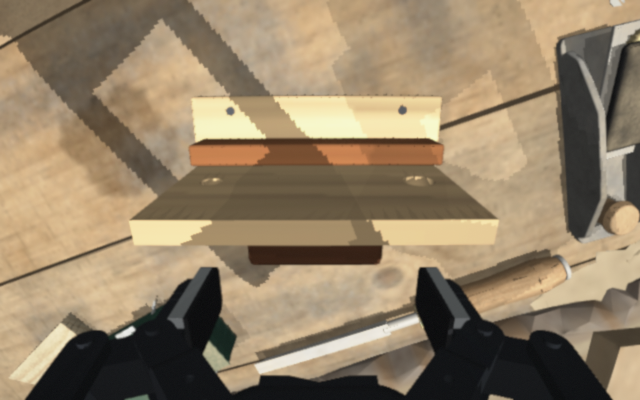

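The upper edge now spans (131,232) to (497,232), the handle columns 249 to 381, and the finger inner faces columns 219 and 417.

Run:
```python
from h import *
d=robot.get_image("wrist");s=st();print(d["K"].round(1).tolist())
R=Ro.from_euler("xyz",s["ee_rot"],degrees=True)
def tool(p):return R.inv().apply(p-s["tool_pos"]).round(4)
for n,uv,z in [("e-",(131,220),.12),("e+",(497,220),.12),("ebot",(314,245),.12),("h-",(249,262),.077),("h+",(381,262),.077),("ho",(315,265),.077)]:
    print(n,tool(onz(d,uv,z)))
for y in(-.0425,.0425):
  for z in(-.01,0,.008): print("finger",y,z,proj(d,R.apply([-.011,y,z])+s["tool_pos"]).round(0),proj(d,R.apply([.011,y,z])+s["tool_pos"]).round(0))
```

```text
t 2.1167 pos [0.573  0.2383 0.0946] rpy [1.7990e+02 1.1000e-01 1.6005e+02] F [-0.1 -0.2  0.1] M [-0.02  0.   -0.  ] w 0.998 gf 0.0 q [ 18.7  26.9  89.3   0.   63.7 -51.4]
[[344.3, 0.0, 318.3], [0.0, 344.3, 200.9], [0.0, 0.0, 1.0]]
e- [ 0.028  -0.0819 -0.0256]
e+ [ 0.0281  0.079  -0.0254]
ebot [ 0.0163 -0.0014 -0.0255]
h- [-0.0156 -0.0405  0.0175]
h+ [-0.0156  0.0377  0.0177]
ho [-0.0175 -0.0014  0.0176]
finger -0.0425 -0.01 [[234. 280.]] [[231. 241.]]
finger -0.0425 0 [[239. 270.]] [[235. 233.]]
finger -0.0425 0.008 [[242. 263.]] [[239. 227.]]
finger 0.0425 -0.01 [[400. 280.]] [[404. 241.]]
finger 0.0425 0 [[396. 270.]] [[399. 233.]]
finger 0.0425 0.008 [[393. 263.]] [[396. 227.]]
```

```bash
python3 -m creep '[{"fingers":1,"x":0.001,"y":-0.0014,"z":0.009,"spin":0},{"fingers":1,"x":0,"y":0,"z":0.009,"spin":0},{"fingers":1,"x":0,"y":0,"z":0,"spin":0}]' && python3 -m creep '[{"fingers":1,"x":0,"y":0,"z":0.004,"spin":0},{"fingers":1,"x":0,"y":0,"z":0.004,"spin":0},{"fingers":1,"x":0,"y":0,"z":0,"spin":0}]'
python3 - <<'E'
from h import *
st();m=[]
for n,x,y in(("scene",255,130),("side",265,125)):
    c=robot.get_image(n)["img"][y:y+75,x:x+65,::-1]
    m.append(cv2.resize(c,None,fx=6,fy=6,interpolation=cv2.INTER_CUBIC))
cv2.imwrite("pics/m4.png",np.hstack(m))
E
```

```text
time: 2.37
tool_pos: [0.57, 0.2358, 0.0741]
ee_rot: [-180.0, -0.1, 160.0]
wrist_force: [-0.0, 0.2, -0.3]
grip_width: 1.007
gripper_force: 0.0
time: 2.62
tool_pos: [0.5704, 0.2358, 0.0661]
ee_rot: [-180.0, -0.1, 160.0]
wrist_force: [-0.4, 0.6, -0.1]
grip_width: 1.002
gripper_force: 0.0
t 2.6167 pos [0.5704 0.2358 0.0661] rpy [-1.7996e+02 -5.0000e-02  1.6000e+02] F [-0.4  0.6 -0.1] M [ 0.02 -0.   -0.03] w 1.002 gf 0.0 q [ 18.5  28.5  91.2   0.   60.3 -51.5]
```

View pics/m4.png

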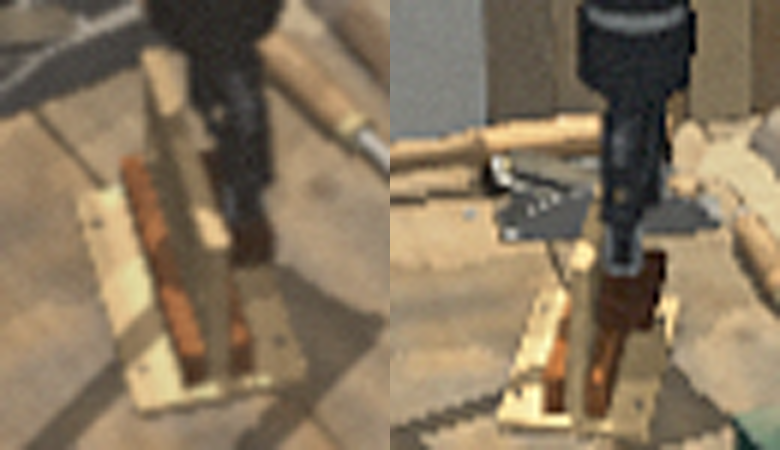

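The side view shows the fingertip (622,275) just level with the upper part of the handle. The gripper body, at row 95, is well clear of the plate edge. I'll shift 3 mm outward, go lower and watch the force.

```bash
python3 -m creep '[{"fingers":1,"x":-0.003,"y":0,"z":0.002,"spin":0},{"fingers":1,"x":0,"y":0,"z":0.003,"spin":0},{"fingers":1,"x":0,"y":0,"z":0,"spin":0}]' && python3 -m creep '[{"fingers":1,"x":0,"y":0,"z":0.003,"spin":0},{"fingers":1,"x":0,"y":0,"z":0.003,"spin":0},{"fingers":1,"x":0,"y":0,"z":0,"spin":0}]' &&  python3 -m creep '[{"fingers":0.8,"x":0,"y":0,"z":0,"spin":0},{"fingers":0.8,"x":0,"y":0,"z":0,"spin":0},{"fingers":0.8,"x":0,"y":0,"z":0,"spin":0},{"fingers":0.8,"x":0,"y":0,"z":0,"spin":0}]' 25
```

```text
time: 2.97
tool_pos: [0.5737, 0.2349, 0.0613]
ee_rot: [-180.0, -0.0, 160.0]
wrist_force: [-0.8, -0.7, -0.3]
grip_width: 1.006
gripper_force: 0.0
time: 3.22
tool_pos: [0.5731, 0.2349, 0.055]
ee_rot: [-180.0, -0.1, 160.0]
wrist_force: [-0.5, -0.9, 0.5]
grip_width: 1.0
gripper_force: 0.0
time: 3.55
tool_pos: [0.5737, 0.2351, 0.0559]
ee_rot: [180.0, 0.0, 160.0]
wrist_force: [0.1, 0.0, 0.3]
grip_width: 0.803
gripper_force: 0.0
```

Run:
```python
from h import *
D=robot.get_image("side");p0=np.array([.5704,.2358,.0661]);R=Ro.from_euler("xyz",[180,0,160],degrees=True)
f=lambda X:((proj(D,R.apply(X)+p0)-[265,125])*6+[390,0]).round(0).tolist()
for z in(.008,-.005,-.02,-.035): print("near finger tip",z,f([0,-.05,z]))
for z in(-.065,-.09,-.12):print("body",z,f([.038,-.042,z]),f([-.038,-.042,z]),f([0,-.042,z]))
print("plate near top", f([.019+.01,-.08,-.054]))
# handle corners, template tool frame: top z=.0109 below tcp... 
for x in(.019,-.019): print("handle near top/bot",f([x,-.04,-.011]),f([x,-.04,.013]))
```

```text
near finger tip 0.008 [[613.0, 328.0]]
near finger tip -0.005 [[613.0, 310.0]]
near finger tip -0.02 [[613.0, 290.0]]
near finger tip -0.035 [[613.0, 269.0]]
body -0.065 [[556.0, 218.0]] [[674.0, 226.0]] [[615.0, 222.0]]
body -0.09 [[556.0, 183.0]] [[675.0, 191.0]] [[615.0, 187.0]]
body -0.12 [[555.0, 140.0]] [[675.0, 148.0]] [[615.0, 144.0]]
plate near top [[561.0, 262.0]]
handle near top/bot [[586.0, 292.0]] [[586.0, 325.0]]
handle near top/bot [[644.0, 297.0]] [[644.0, 329.0]]
```

```bash
python3 -m creep '[{"fingers":1,"x":0,"y":0,"z":0,"spin":0},{"fingers":1,"x":0,"y":0,"z":0,"spin":0},{"fingers":1,"x":0,"y":0,"z":0,"spin":0},{"fingers":1,"x":0,"y":0,"z":0,"spin":0},{"fingers":1,"x":0,"y":0,"z":0.003,"spin":0},{"fingers":1,"x":0,"y":0,"z":0.003,"spin":0},{"fingers":1,"x":0,"y":0,"z":0,"spin":0}]' && python3 -m creep '[{"fingers":1,"x":0,"y":0,"z":0.003,"spin":0},{"fingers":1,"x":0,"y":0,"z":0.003,"spin":0},{"fingers":1,"x":0,"y":0,"z":0,"spin":0}]' &&  python3 -m creep '[{"fingers":0.8,"x":0,"y":0,"z":0,"spin":0},{"fingers":0.8,"x":0,"y":0,"z":0,"spin":0},{"fingers":0.8,"x":0,"y":0,"z":0,"spin":0},{"fingers":0.8,"x":0,"y":0,"z":0,"spin":0}]' 25
```

```text
time: 4.18
tool_pos: [0.5731, 0.2349, 0.0489]
ee_rot: [-179.9, -0.1, 160.0]
wrist_force: [-0.5, 0.2, 0.5]
grip_width: 0.997
gripper_force: 0.0
time: 4.43
tool_pos: [0.5731, 0.2349, 0.043]
ee_rot: [-180.0, -0.1, 160.0]
wrist_force: [0.6, -0.5, -0.2]
grip_width: 1.001
gripper_force: 0.0
time: 4.77
tool_pos: [0.5763, 0.2369, 0.0466]
ee_rot: [179.7, 0.2, 160.0]
wrist_force: [-0.8, 3.3, 11.1]
grip_width: 0.801
gripper_force: 5.4
```

```bash
python3 -m creep '[{"fingers":1,"x":0,"y":0,"z":-0.004,"spin":0},{"fingers":1,"x":0,"y":0,"z":0,"spin":0},{"fingers":1,"x":0,"y":0,"z":0,"spin":0},{"fingers":1,"x":0,"y":0,"z":0,"spin":0},{"fingers":1,"x":0,"y":0,"z":0.005,"spin":0},{"fingers":1,"x":0,"y":0,"z":0.003,"spin":0},{"fingers":1,"x":0,"y":0,"z":0.002,"spin":0},{"fingers":1,"x":0,"y":0,"z":0,"spin":0}]' && python3 -m creep '[{"fingers":1,"x":0,"y":0,"z":0.003,"spin":0},{"fingers":1,"x":0,"y":0,"z":0.003,"spin":0},{"fingers":1,"x":0,"y":0,"z":0,"spin":0}]'
python3 - <<'E'
from h import *
st();d=robot.get_image("wrist");cv2.imwrite("pics/w5.png",d["img"][:,:,::-1])
E
```

```text
time: 5.43
tool_pos: [0.5729, 0.2348, 0.0367]
ee_rot: [-179.9, -0.1, 160.0]
wrist_force: [-0.9, 0.1, -0.2]
grip_width: 1.0
gripper_force: 0.0
time: 5.68
tool_pos: [0.5732, 0.2349, 0.0311]
ee_rot: [-180.0, -0.1, 160.0]
wrist_force: [-0.1, -0.2, -0.7]
grip_width: 0.997
gripper_force: 0.0
t 5.6833 pos [0.5732 0.2349 0.0311] rpy [-1.7996e+02 -5.0000e-02  1.6001e+02] F [-0.1 -0.2 -0.7] M [ 0.01 -0.02  0.  ] w 0.997 gf 0.0 q [ 18.4  31.   92.8   0.   56.3 -51.6]
```

View pics/w5.png

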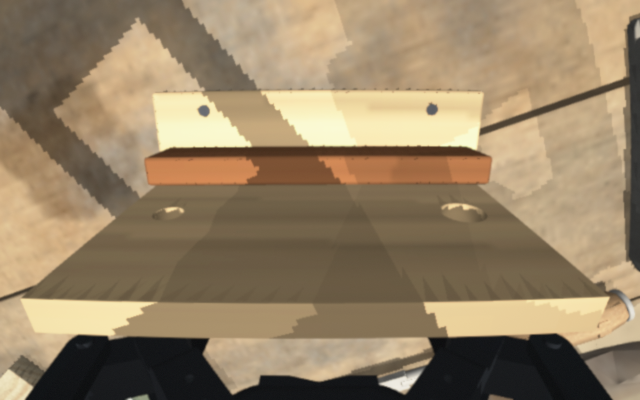

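The plate's upper edge is at (22,298) to (610,296), centred, with the large hole on the right as expected. The fingers are hidden behind the plate and there is no contact.

```bash
python3 -m creep '[{"fingers":1,"x":0,"y":0,"z":0.004,"spin":0},{"fingers":0.85,"x":0,"y":0,"z":0,"spin":0},{"fingers":0.85,"x":0,"y":0,"z":0,"spin":0},{"fingers":0.85,"x":0,"y":0,"z":0,"spin":0},{"fingers":0.85,"x":0,"y":0,"z":0,"spin":0}]' 25
```

```text
time: 6.15
tool_pos: [0.5732, 0.2344, 0.0276]
ee_rot: [-179.9, -0.0, 160.0]
wrist_force: [-0.7, -3.1, -1.1]
grip_width: 0.929
gripper_force: 31.5
```

Gripped, with an opening of 0.929 (79 mm) and 31 N. Next I'll lift.

```bash
python3 -m creep '[{"fingers":0.85,"x":0,"y":0,"z":-0.006,"spin":0},{"fingers":0.85,"x":0,"y":0,"z":-0.008,"spin":0},{"fingers":0.85,"x":0,"y":0,"z":-0.008,"spin":0},{"fingers":0.85,"x":0,"y":0,"z":-0.008,"spin":0},{"fingers":0.85,"x":0,"y":0,"z":0,"spin":0}]' 25
python3 - <<'E'
from h import *
st()
S=robot.get_image("scene");W=robot.get_image("wrist")
for n,uv in(("offcut",(358,221)),("offcut nearest",(345,217)),("tin",(342,193)),("tin near corner",(325,190)),("jig board corner far-left",(360,258)),("jig blk",(364,262))):print(n,onz(S,uv,.015).round(3))
g=W["img"][200:400:4,316].astype(int).tolist();print(g)
E
```

```text
time: 6.57
tool_pos: [0.5751, 0.236, 0.0603]
ee_rot: [179.8, 0.2, 160.0]
wrist_force: [-0.1, 0.8, -2.8]
grip_width: 0.93
gripper_force: 32.8
t 6.5667 pos [0.5751 0.236  0.0603] rpy [1.7983e+02 1.6000e-01 1.6001e+02] F [-0.1  0.8 -2.8] M [-0.03 -0.09 -0.04] w 0.93 gf 32.80692100524902 q [ 18.4  29.   91.2   0.   59.5 -51.6]
offcut [ 0.623 -0.06   0.015]
offcut nearest [ 0.599 -0.022  0.015]
tin [0.653 0.065 0.015]
tin near corner [0.614 0.11  0.015]
jig board corner far-left [ 0.54  -0.175  0.015]
jig blk [ 0.54  -0.194  0.015]
[[119, 102, 76], [112, 97, 73], [111, 96, 72], [109, 92, 70], [107, 92, 68], [104, 89, 66], [109, 93, 70], [115, 99, 74], [115, 99, 75], [116, 100, 75], [113, 97, 72], [103, 88, 65], [100, 86, 63], [101, 86, 65], [104, 89, 66], [105, 90, 67], [105, 90, 67], [105, 90, 67], [103, 88, 66], [103, 88, 66], [104, 89, 66], [106, 91, 68], [106, 91, 68], [106, 90, 67], [107, 91, 69], [107, 91, 68], [105, 91, 68], [106, 91, 68], [134, 115, 86], [134, 115, 86], [134, 114, 86], [135, 115, 86], [134, 115, 85], [135, 115, 87], [134, 114, 86], [134, 114, 86], [134, 114, 85], [219, 192, 153], [194, 171, 136], [97, 85, 68], [93, 82, 66], [90, 84, 75], [169, 165, 157], [237, 233, 224], [237, 233, 223], [222, 218, 204], [19, 21, 23], [16, 19, 20], [19, 21, 23], [18, 19, 22]]
```

```bash
python3 -m creep '[{"fingers":0.85,"x":0,"y":0,"z":0.005,"spin":0},{"fingers":0.85,"x":0,"y":0,"z":0,"spin":0}]' 20; python3 -m creep '[{"fingers":0.85,"x":0.006,"y":0,"z":-0.001,"spin":0},{"fingers":0.85,"x":0.006,"y":0,"z":-0.002,"spin":0},{"fingers":0.85,"x":0,"y":0,"z":0,"spin":0}]' 20
python3 - <<'E'
from h import *
st()
W=robot.get_image("wrist");print(W["img"][200:400:6,316].astype(int).tolist())
E
```

```text
time: 6.83
tool_pos: [0.5732, 0.2349, 0.0518]
ee_rot: [-180.0, -0.0, 160.0]
wrist_force: [1.7, -0.3, -3.4]
grip_width: 0.928
gripper_force: 32.7
time: 7.08
tool_pos: [0.5634, 0.2389, 0.0563]
ee_rot: [180.0, 0.2, 160.1]
wrist_force: [3.9, -2.4, -0.7]
grip_width: 0.931
gripper_force: 32.8
t 7.0833 pos [0.5634 0.2389 0.0563] rpy [1.7998e+02 1.7000e-01 1.6005e+02] F [ 3.9 -2.4 -0.7] M [-0.51 -0.72 -0.  ] w 0.931 gf 32.84274101257324 q [ 19.1  28.7  92.6  -0.1  58.5 -50.9]
[[105, 90, 68], [104, 89, 67], [99, 85, 64], [94, 80, 60], [98, 84, 63], [101, 88, 65], [92, 79, 59], [88, 76, 56], [93, 80, 60], [94, 80, 60], [96, 83, 62], [98, 84, 63], [99, 84, 63], [97, 82, 62], [139, 119, 88], [137, 116, 87], [137, 117, 87], [138, 118, 88], [138, 117, 88], [137, 117, 88], [136, 116, 87], [57, 36, 24], [61, 39, 25], [166, 151, 130], [178, 163, 140], [190, 173, 146], [210, 184, 149], [220, 194, 154], [118, 102, 82], [92, 80, 65], [74, 73, 71], [17, 18, 20], [19, 20, 22], [19, 21, 23]]
```

The rail is pushing back with 4.6 N and the plate is tilting the right way. I'll continue the pivot.

```bash
python3 -m creep '[{"fingers":0.85,"x":0.008,"y":0,"z":-0.002,"spin":0},{"fingers":0.85,"x":0.008,"y":0,"z":-0.001,"spin":0},{"fingers":0.85,"x":0.008,"y":0,"z":0,"spin":0},{"fingers":0.85,"x":0,"y":0,"z":0,"spin":0}]'; python3 -m creep '[{"fingers":0.85,"x":0.008,"y":0,"z":0.001,"spin":0},{"fingers":0.85,"x":0.008,"y":0,"z":0.002,"spin":0},{"fingers":0.85,"x":0.008,"y":0,"z":0.003,"spin":0},{"fingers":0.85,"x":0.008,"y":0,"z":0.003,"spin":0},{"fingers":0.85,"x":0,"y":0,"z":0,"spin":0}]'
python3 - <<'E'
from h import *
st()
m=[]
for n,x,y in(("scene",245,120),("side",255,120)):
    c=robot.get_image(n)["img"][y:y+80,x:x+65,::-1]
    m.append(cv2.resize(c,None,fx=6,fy=6,interpolation=cv2.INTER_CUBIC))
cv2.imwrite("pics/m6.png",np.hstack(m))
E
```

```text
time: 7.47
tool_pos: [0.5407, 0.2479, 0.0599]
ee_rot: [179.9, 0.1, 160.1]
wrist_force: [3.5, -1.2, 2.4]
grip_width: 0.927
gripper_force: 33.0
time: 7.88
tool_pos: [0.5109, 0.2594, 0.0506]
ee_rot: [179.9, 0.1, 160.1]
wrist_force: [3.3, 0.4, 3.6]
grip_width: 0.925
gripper_force: 42.8
t 7.8833 pos [0.5109 0.2594 0.0506] rpy [1.7985e+02 1.5000e-01 1.6007e+02] F [3.3 0.4 3.6] M [-0.2  -0.77  0.21] w 0.925 gf 42.848431647962144 q [ 22.7  26.6  98.1   0.   55.1 -47.4]
```

View pics/m6.png

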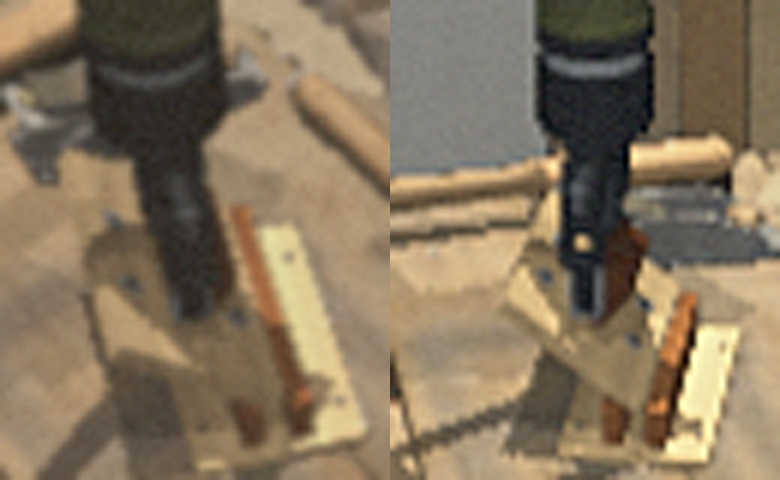

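The template is tilted about 60° with its handle uppermost and still held by the handle ends. Scene view: plate centre about (190,330), clear of the slot. I'll lift it and carry it to the free bench.

```bash
python3 -m creep '[{"fingers":0.85,"x":0,"y":0,"z":-0.015,"spin":0},{"fingers":0.85,"x":0,"y":0,"z":-0.02,"spin":0},{"fingers":0.85,"x":0,"y":0,"z":-0.025,"spin":0},{"fingers":0.85,"x":0,"y":0,"z":-0.01,"spin":-0.9},{"fingers":0.85,"x":0,"y":0,"z":0,"spin":-0.9},{"fingers":0.85,"x":0,"y":0,"z":0,"spin":-0.95}]' ; python3 -m creep '[{"fingers":0.85,"x":-0.0034,"y":-0.02,"z":0,"spin":0},{"fingers":0.85,"x":-0.0034,"y":-0.035,"z":0,"spin":0},{"fingers":0.85,"x":-0.0034,"y":-0.038,"z":0,"spin":0},{"fingers":0.85,"x":-0.0034,"y":-0.038,"z":0,"spin":0},{"fingers":0.85,"x":-0.0034,"y":-0.038,"z":0,"spin":0},{"fingers":0.85,"x":-0.0034,"y":-0.038,"z":0,"spin":0},{"fingers":0.85,"x":-0.0034,"y":-0.036,"z":0,"spin":0},{"fingers":0.85,"x":-0.0034,"y":-0.026,"z":0,"spin":0}]'
python3 - <<'E'
from h import *
st()
S=robot.get_image("scene")
print([onz(S,uv,0).round(3).tolist() for uv in((305,268),(340,320))])
cv2.imwrite("pics/s7.png",S["img"][:,:,::-1])
E
```

```text
time: 8.48
tool_pos: [0.5078, 0.258, 0.1194]
ee_rot: [-180.0, -0.2, 172.8]
wrist_force: [0.1, -0.5, -3.3]
grip_width: 0.926
gripper_force: 42.2
time: 9.15
tool_pos: [0.4985, -0.014, 0.1183]
ee_rot: [180.0, -0.4, 172.5]
wrist_force: [1.0, 0.5, -2.4]
grip_width: 0.93
gripper_force: 42.2
t 9.15 pos [ 0.4985 -0.014   0.1183] rpy [179.99  -0.41 172.5 ] F [ 1.   0.5 -2.4] M [ 0.05 -0.03 -0.02] w 0.93 gf 42.16759296687087 q [ -6.5  17.1 102.2   0.   61.1 -89. ]
[[0.388, -0.099, 0.0], [0.371, -0.3, 0.0]]
```

```bash
python3 -m creep '[{"fingers":0.85,"x":0,"y":0,"z":0.025,"spin":0},{"fingers":0.85,"x":0,"y":0,"z":0.03,"spin":0},{"fingers":0.85,"x":0,"y":0,"z":0.02,"spin":0},{"fingers":0.85,"x":0,"y":0,"z":0.01,"spin":0},{"fingers":0.85,"x":0,"y":0,"z":0,"spin":0}]'; python3 -m creep '[{"fingers":0.85,"x":0,"y":0,"z":0.006,"spin":0},{"fingers":0.85,"x":0,"y":0,"z":0.006,"spin":0},{"fingers":0.85,"x":0,"y":0,"z":0.006,"spin":0},{"fingers":0.85,"x":0,"y":0,"z":0.004,"spin":0},{"fingers":0.85,"x":0,"y":0,"z":0,"spin":0}]' 20;python3 -m creep '[{"fingers":0.85,"x":0,"y":0,"z":0.005,"spin":0},{"fingers":0.85,"x":0,"y":0,"z":0.005,"spin":0},{"fingers":0.85,"x":0,"y":0,"z":0,"spin":0}]'
```

```text
time: 9.62
tool_pos: [0.4972, -0.0111, 0.0312]
ee_rot: [180.0, -0.7, 172.5]
wrist_force: [-0.3, 0.4, -3.1]
grip_width: 0.932
gripper_force: 42.1
time: 10.03
tool_pos: [0.5005, -0.0119, 0.0136]
ee_rot: [-180.0, -0.1, 172.6]
wrist_force: [-4.6, -1.4, 6.8]
grip_width: 0.929
gripper_force: 47.9
time: 10.28
tool_pos: [0.4938, -0.011, 0.0043]
ee_rot: [-180.0, -0.7, 172.6]
wrist_force: [-16.6, 0.0, 24.8]
grip_width: 0.928
gripper_force: 66.9
```

```bash
python3 -m creep '[{"fingers":0.85,"x":0.006,"y":0,"z":0.002,"spin":0},{"fingers":0.85,"x":0.003,"y":0,"z":0.003,"spin":0},{"fingers":0.85,"x":0,"y":0,"z":0,"spin":0}]' 20;python3 -m creep '[{"fingers":0.85,"x":0.004,"y":0,"z":0.003,"spin":0},{"fingers":0.85,"x":0.003,"y":0,"z":0.002,"spin":0},{"fingers":0.85,"x":0,"y":0,"z":0,"spin":0}]'
python3 - <<'E'
from h import *
st()
D=robot.get_image("side");cv2.imwrite("pics/d8.png",D["img"][:,:,::-1])
W=robot.get_image("wrist");cv2.imwrite("pics/w8.png",W["img"][:,:,::-1])
E
```

```text
time: 10.53
tool_pos: [0.4912, -0.0106, -0.0]
ee_rot: [-180.0, -0.0, 172.6]
wrist_force: [-9.2, -1.0, 20.2]
grip_width: 0.927
gripper_force: 68.4
time: 10.78
tool_pos: [0.4876, -0.0101, -0.0049]
ee_rot: [-180.0, 0.3, 172.6]
wrist_force: [-4.1, -0.7, 15.0]
grip_width: 0.926
gripper_force: 67.1
t 10.7833 pos [ 0.4876 -0.0101 -0.0049] rpy [-180.      0.26  172.6 ] F [-4.1 -0.7 15. ] M [-0.22 -0.08 -0.11] w 0.926 gf 67.13540240729344 q [ -6.1  26.4 111.8  -0.   41.5 -88.7]
```

```bash
python3 -m creep '[{"fingers":0.85,"x":0.003,"y":0,"z":0.003,"spin":0},{"fingers":0.85,"x":0.002,"y":0,"z":0.002,"spin":0},{"fingers":0.85,"x":0,"y":0,"z":0,"spin":0}]' 20; python3 -m creep '[{"fingers":0.85,"x":0.001,"y":0,"z":0.002,"spin":0},{"fingers":0.85,"x":0.001,"y":0,"z":0.002,"spin":0},{"fingers":0.85,"x":0,"y":0,"z":0,"spin":0}]'
```

```text
time: 11.13
tool_pos: [0.4836, -0.0096, -0.0102]
ee_rot: [180.0, 0.3, 172.6]
wrist_force: [-2.4, -0.6, 10.9]
grip_width: 0.931
gripper_force: 66.0
time: 11.38
tool_pos: [0.4808, -0.0092, -0.0145]
ee_rot: [-180.0, 0.2, 172.6]
wrist_force: [-2.9, -1.3, 10.2]
grip_width: 0.93
gripper_force: 66.1
```

```bash
python3 -m creep '[{"fingers":0.85,"x":0.001,"y":0,"z":0.002,"spin":0},{"fingers":0.85,"x":0,"y":0,"z":0,"spin":0}]' 20; python3 -m creep '[{"fingers":0.85,"x":0.001,"y":0,"z":0.002,"spin":0},{"fingers":0.85,"x":0,"y":0,"z":0,"spin":0}]' 20;python3 -m creep '[{"fingers":0.85,"x":0,"y":0,"z":0.002,"spin":0},{"fingers":0.85,"x":0,"y":0,"z":0,"spin":0}]' 20
```

```text
time: 11.55
tool_pos: [0.4795, -0.009, -0.0167]
ee_rot: [-180.0, 0.2, 172.6]
wrist_force: [-3.3, -0.7, 9.0]
grip_width: 0.93
gripper_force: 66.5
time: 11.72
tool_pos: [0.4784, -0.0089, -0.0187]
ee_rot: [-180.0, 0.2, 172.6]
wrist_force: [-3.9, -1.2, 8.8]
grip_width: 0.93
gripper_force: 67.5
time: 11.88
tool_pos: [0.4778, -0.0088, -0.02]
ee_rot: [-180.0, 0.1, 172.6]
wrist_force: [-5.1, 0.2, 17.1]
grip_width: 0.926
gripper_force: 68.6
```

```bash
python3 -m creep '[{"fingers":1,"x":0,"y":0,"z":0,"spin":0},{"fingers":1,"x":0,"y":0,"z":0,"spin":0},{"fingers":1,"x":0,"y":0,"z":0,"spin":0},{"fingers":1,"x":0,"y":0,"z":0,"spin":0},{"fingers":1,"x":0,"y":0,"z":-0.01,"spin":0},{"fingers":1,"x":0,"y":0,"z":-0.02,"spin":0},{"fingers":1,"x":0,"y":0,"z":-0.03,"spin":0}]'; python3 -m creep '[{"fingers":1,"x":0,"y":0,"z":-0.04,"spin":0},{"fingers":1,"x":0,"y":0,"z":-0.04,"spin":0},{"fingers":1,"x":0,"y":0,"z":-0.035,"spin":0},{"fingers":1,"x":0,"y":0,"z":0,"spin":0},{"fingers":1,"x":0,"y":0,"z":0,"spin":0},{"fingers":1,"x":0,"y":0,"z":0,"spin":0}]'
python3 - <<'E'
from h import *
s=st();np.save("s9.npy",s["tool_pos"])
W=robot.get_image("wrist");cv2.imwrite("pics/w9.png",W["img"][:,:,::-1])
c=W["img"][:,:,::-1]
a=[cv2.resize(robot.get_image(n)["img"][y:y+75,x:x+107,::-1],None,fx=3,fy=3,interpolation=cv2.INTER_CUBIC) for n,x,y in(("scene",270,190),("side",270,190))]
cv2.imwrite("pics/m9.png",np.vstack([c[:375],np.hstack(a)[:,:640]][:2]) if a[0].shape[1]*2>=640 else c)
E
```

```text
time: 12.47
tool_pos: [0.4752, -0.0085, 0.0364]
ee_rot: [-180.0, -0.3, 172.6]
wrist_force: [1.4, 0.7, -0.3]
grip_width: 1.002
gripper_force: 0.0
time: 12.97
tool_pos: [0.4768, -0.0086, 0.1523]
ee_rot: [-180.0, -0.0, 172.6]
wrist_force: [-0.2, 0.2, -1.1]
grip_width: 0.998
gripper_force: 0.0
t 12.9667 pos [ 0.4768 -0.0086  0.1523] rpy [-1.8000e+02 -4.0000e-02  1.7262e+02] F [-0.2  0.2 -1.1] M [0.06 0.02 0.03] w 0.998 gf 0.0 q [ -6.1  13.  102.3  -0.   64.7 -88.7]
```

View pics/m9.png

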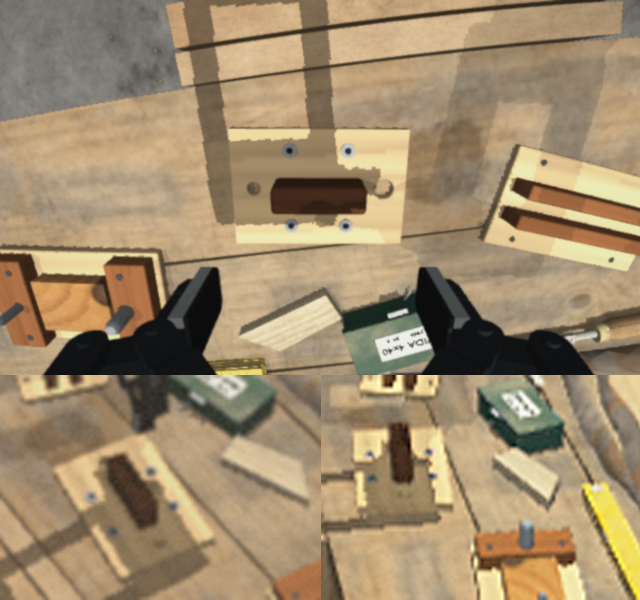

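The template lies flat on bare bench, handle up. In the wrist view its corners are (229,128), (410,129), (401,244) and (237,243), with the small hole at (253,188), the large hole at (384,188) and the bystanders untouched. Next I'll turn the tool 90° so it grips across the 24 mm handle width.

```bash
python3 - <<'E'
from h import *
W=robot.get_image("wrist")
P=[onz(W,p,.012) for p in((229,128),(410,129),(401,244),(237,243))]
c=np.mean(P,0);print("corners ctr",c.round(4), [np.linalg.norm(P[i]-P[(i+1)%4]).round(4) for i in range(4)])
s,l=onz(W,(253,188),.012),onz(W,(384,188),.012);print("holes",s.round(4),l.round(4),(s+l)[:2]/2,np.degrees(np.arctan2(*(l-s)[[1,0]])))
for a,b in((0,1),(3,2)):v=P[b]-P[a];print("yaw",np.degrees(np.arctan2(v[1],v[0])))
E
R='{"fingers":1,"x":0,"y":0,"z":0,"spin":0.98}'
python3 -m creep '[{"fingers":1,"x":0,"y":0,"z":0,"spin":0.98},{"fingers":1,"x":0,"y":0,"z":0,"spin":0.98},{"fingers":1,"x":0,"y":0,"z":0,"spin":0.98},{"fingers":1,"x":0,"y":0,"z":0,"spin":0.98},{"fingers":1,"x":0,"y":0,"z":0,"spin":0.98},{"fingers":1,"x":0,"y":0,"z":0,"spin":0.98},{"fingers":1,"x":0,"y":0,"z":0,"spin":0.98},{"fingers":1,"x":0,"y":0,"z":0,"spin":0.98}]' >/dev/null; python3 -m creep '[{"fingers":1,"x":0,"y":0,"z":0,"spin":0.98},{"fingers":1,"x":0,"y":0,"z":0,"spin":0.98},{"fingers":1,"x":0,"y":0,"z":0,"spin":0.98},{"fingers":1,"x":0,"y":0,"z":0,"spin":0.98},{"fingers":1,"x":0,"y":0,"z":0,"spin":0.98},{"fingers":1,"x":0,"y":0,"z":0,"spin":0.98},{"fingers":1,"x":0,"y":0,"z":0,"spin":0.98},{"fingers":1,"x":0,"y":0,"z":0,"spin":0.98}]' >/dev/null; python3 -m creep '[{"fingers":1,"x":0,"y":0,"z":0,"spin":0.98},{"fingers":1,"x":0,"y":0,"z":0,"spin":0.98},{"fingers":1,"x":0,"y":0,"z":0,"spin":0.98},{"fingers":1,"x":0,"y":0,"z":0,"spin":0.98},{"fingers":1,"x":0,"y":0,"z":0,"spin":0}]'
python3 - <<'E'
from h import *
W=robot.get_image("wrist");st();cv2.imwrite("pics/w10.png",W["img"][:,:,::-1])
im=W["img"].astype(int);r,g,b=im[...,0],im[...,1],im[...,2]
m=((r<100)&(r-b>18)&(r-b>0.42*r)).astype(np.uint8)
n,_,s,c=cv2.connectedComponentsWithStats(cv2.morphologyEx(m,cv2.MORPH_OPEN,np.ones((3,3))))
for i in range(1,n):
    if s[i,4]>150: print(s[i],c[i].round(1))
E
```

```text
corners ctr [ 0.4838 -0.0075  0.012 ] [np.float64(0.1584), np.float64(0.1106), np.float64(0.1598), np.float64(0.1103)]
holes [ 0.475  -0.0679  0.012 ] [0.4904 0.0517 0.012 ] [ 0.48272072 -0.00806491] 82.64439341872368
yaw 82.3431673933985
yaw 82.25047526512233
time: 14.92
tool_pos: [0.4766, -0.0087, 0.1515]
ee_rot: [-179.8, 0.0, 82.7]
wrist_force: [-0.8, 0.3, -0.9]
grip_width: 1.001
gripper_force: 0.0
t 14.9667 pos [ 0.4767 -0.0087  0.1516] rpy [-179.85    0.     82.87] F [ 0.5 -0.2 -0.7] M [0.   0.01 0.08] w 1.003 gf 0.0 q [ -6.1  13.1 102.3   0.   64.7   1. ]
[316 138  27   9 205] [329.1 141.8]
[ 315  164   30   72 1989] [329.1 199.6]
[390 331  39  30 415] [407.1 338.7]
```

```bash
python3 - <<'E'
from h import *
W=robot.get_image("wrist");s=robot.sense();R=Ro.from_euler("xyz",s["ee_rot"],degrees=True)
for uv in((315.5,164),(345,164),(315.5,236),(345,236),(330,200)):print(onz(W,uv,.05).round(4))
# predicted template features from first view, in this picture
y=np.array([np.cos(np.radians(82.4)),np.sin(np.radians(82.4)),0]);z=np.array([-y[1],y[0],0])
c=np.array([.483,-.0078,0])
for n,X in(("L",c+.06*y+[0,0,.012]),("S",c-.06*y+[0,0,.012]),("corners",[c+a*.08*y+b*.055*z+[0,0,.012] for a,b in((1,1),(1,-1),(-1,-1),(-1,1))]),("handle top",[c+a*.04*y+b*.012*z+[0,0,.05] for a,b in((1,1),(1,-1),(-1,-1),(-1,1))])):print(n,proj(W,X).round(0).tolist())
im=W["img"].astype(int)
print("row80-130 @ col329",[(r,im[r,329].tolist()) for r in range(100,150,3)])
print("rows bottom",[(r,im[r,329].tolist()) for r in range(236,310,4)])
E
python3 -m creep '[{"fingers":1,"x":-0.031,"y":0.0164,"z":0,"spin":0},{"fingers":1,"x":-0.031,"y":0.0164,"z":0,"spin":0},{"fingers":1,"x":-0.031,"y":0.0164,"z":0,"spin":0},{"fingers":1,"x":-0.031,"y":0.0164,"z":0,"spin":0},{"fingers":1,"x":-0.031,"y":0.0164,"z":0,"spin":0},{"fingers":1,"x":-0.031,"y":0.0164,"z":0,"spin":0},{"fingers":1,"x":-0.031,"y":0.0164,"z":0,"spin":0},{"fingers":1,"x":-0.031,"y":0.0164,"z":0,"spin":0}]' >/dev/null;  python3 -m creep '[{"fingers":1,"x":0,"y":0,"z":0,"spin":0},{"fingers":1,"x":0,"y":0,"z":0,"spin":0},{"fingers":1,"x":0,"y":0,"z":0,"spin":0}]'
python3 - <<'E'
from h import *
W=robot.get_image("wrist");st();cv2.imwrite("pics/w11.png",W["img"][:,:,::-1])
im=W["img"].astype(int);r,g,b=im[...,0],im[...,1],im[...,2]
m=((b>=r-4)&(r>60)).astype(np.uint8)
n,_,s,c=cv2.connectedComponentsWithStats(m)
for i in range(1,n):
    if s[i,4]>25: print(s[i],c[i].round(1))
print(proj(W,[[.584,-.219,.062],[.568,-.338,.062]]).round(0))
E
```

```text
[0.4773 0.0158 0.05  ]
[0.5003 0.0129 0.05  ]
[ 0.4695 -0.0457  0.05  ]
[ 0.4942 -0.0487  0.05  ]
[ 0.4852 -0.0153  0.05  ]
L [[326.0, 112.0]]
S [[324.0, 239.0]]
corners [[262.0, 88.0], [392.0, 89.0], [380.0, 258.0], [269.0, 257.0]]
handle top [[311.0, 142.0], [343.0, 142.0], [340.0, 237.0], [311.0, 237.0]]
row80-130 @ col329 [(100, [216, 184, 136]), (103, [136, 116, 88]), (106, [180, 153, 115]), (109, [191, 162, 124]), (112, [199, 170, 130]), (115, [201, 171, 131]), (118, [183, 156, 119]), (121, [158, 134, 102]), (124, [193, 165, 122]), (127, [226, 197, 146]), (130, [226, 197, 147]), (133, [225, 195, 145]), (136, [190, 162, 120]), (139, [43, 27, 18]), (142, [54, 33, 22]), (145, [93, 58, 37]), (148, [107, 67, 44])]
rows bottom [(236, [81, 66, 51]), (240, [90, 78, 60]), (244, [97, 83, 62]), (248, [157, 133, 99]), (252, [158, 134, 100]), (256, [157, 133, 100]), (260, [125, 107, 84]), (264, [121, 104, 80]), (268, [123, 105, 81]), (272, [122, 104, 80]), (276, [195, 167, 130]), (280, [202, 172, 136]), (284, [198, 171, 136]), (288, [197, 168, 133]), (292, [195, 169, 136]), (296, [188, 162, 130]), (300, [178, 154, 124]), (304, [168, 146, 119]), (308, [172, 150, 121])]
time: 15.93
tool_pos: [0.5755, -0.2707, 0.1518]
ee_rot: [-179.9, -0.1, 82.8]
wrist_force: [-0.4, 1.0, -0.6]
grip_width: 0.999
gripper_force: 0.0
t 15.9833 pos [ 0.5754 -0.27    0.152 ] rpy [-1.7987e+02 -8.0000e-02  8.2840e+01] F [ 0.2 -0.  -0.6] M [ 0.03 -0.02  0.04] w 0.999 gf 0.0 q [-29.   25.   83.1   0.   72.  -21.8]
[ 65  98  14  22 104] [ 70.  108.6]
[310 115  18  21 300] [318.3 125.2]
[266 120   7   6  32] [269.  122.7]
[365 121   6   6  30] [367.6 123.6]
[313 253   9  21 177] [317.  263.2]
[168 268  43  61 749] [187.4 298.3]
[427 268  43  61 721] [449.3 298.4]
[520 314  52  24  68] [545.1 319.8]
[508 318  14  19  80] [514.7 327. ]
[[321. 130.]
 [320. 275.]]
```

Run:
```python
from h import *
from scipy.optimize import least_squares
W=robot.get_image("wrist");s=robot.sense();R=Ro.from_euler("xyz",s["ee_rot"],degrees=True)
t=np.linspace(0,6.283,60)
def ext(p,r):
    X=np.vstack([np.c_[p[0]+q*np.cos(t),p[1]+q*np.sin(t),0*t+z] for q,z in((r-.003,.062),(r,.057),(r,.032))])
    q=proj(W,X);return np.r_[q.min(0),q.max(0)]
out=[]
for o,r,g in((np.array([309.5,114.5,327.5,135.5]),.008,(.58,-.22)),(np.array([312.5,252.5,321.5,273.5]),.005,(.57,-.335))):
    f=least_squares(lambda p:np.array([(ext(p,r)-o)[0]+(ext(p,r)-o)[2],2*(ext(p,r)-o)[3]]),g,x_scale=.01,diff_step=1e-4)
    print(f.x.round(4),ext(f.x,r).round(1),o);out.append(f.x)
L,S=out;v=L-S;print("dist",np.linalg.norm(v),"yaw",np.degrees(np.arctan2(v[1],v[0])),"mid",(L+S)/2)
print("tool",s["tool_pos"].round(4), R.inv().apply(np.r_[(L+S)/2,0]-s["tool_pos"]).round(4))
for r in list(range(110,140,2)): print(r,W["img"][r,318].tolist(),end=" ")
```

```text
[ 0.5823 -0.2148] [307.7 111.4 329.3 135.5] [309.5 114.5 327.5 135.5]
[ 0.5661 -0.334 ] [311.1 249.9 322.9 273.5] [312.5 252.5 321.5 273.5]
dist 0.12033233747009381 yaw 82.27937916395197 mid [ 0.57420781 -0.27438726]
tool [ 0.5755 -0.2697  0.1523] [-0.005  -0.0004  0.1523]
110 [172, 112, 71] 112 [173, 113, 71] 114 [135, 96, 72] 116 [74, 76, 76] 118 [94, 96, 98] 120 [111, 115, 116] 122 [159, 164, 166] 124 [173, 179, 180] 126 [178, 183, 185] 128 [179, 184, 186] 130 [176, 181, 183] 132 [172, 177, 179] 134 [160, 165, 167] 136 [95, 97, 97] 138 [147, 102, 73]
```

Pins measured: midpoint (0.574,-0.275), yaw 82.3, spacing 120.3 mm against a true 120 mm. Now back to the template, half closing the fingers on the way.

```bash
python3 -m creep '[{"fingers":0.45,"x":0.031,"y":-0.0154,"z":0,"spin":0.11},{"fingers":0.45,"x":0.031,"y":-0.0154,"z":0,"spin":0},{"fingers":0.45,"x":0.031,"y":-0.0154,"z":0,"spin":0},{"fingers":0.45,"x":0.031,"y":-0.0154,"z":0,"spin":0},{"fingers":0.45,"x":0.031,"y":-0.0154,"z":0,"spin":0},{"fingers":0.45,"x":0.031,"y":-0.0154,"z":0,"spin":0},{"fingers":0.45,"x":0.031,"y":-0.0154,"z":0,"spin":0},{"fingers":0.45,"x":0.031,"y":-0.0154,"z":0,"spin":0}]' >/dev/null;  python3 -m creep '[{"fingers":0.45,"x":0,"y":0,"z":0,"spin":0},{"fingers":0.45,"x":0,"y":0,"z":0,"spin":0},{"fingers":0.45,"x":0,"y":0,"z":0,"spin":0}]'
python3 - <<'E'
from h import *
W=robot.get_image("wrist");s=st();cv2.imwrite("pics/w12.png",W["img"][:,:,::-1]);togo([.4845,-.0078,.15])
R=Ro.from_euler("xyz",s["ee_rot"],degrees=True)
im=W["img"].astype(int);m=(im.max(2)<75)&(im.max(2)-im.min(2)<14)
for r in range(220,320,8):
    c=np.flatnonzero(m[r]);print(r,"left max",c[c<318].max(initial=-1),"right min",c[c>318].min(initial=999))
for z in(-.03,-.02,-.01,0,.008):print(z,proj(W,R.apply([[-.011,-.019,z],[.011,-.019,z],[0,.019,z]])+s["tool_pos"]).round(0).tolist())
E
```

```text
time: 16.95
tool_pos: [0.4871, -0.0084, 0.1533]
ee_rot: [179.9, 0.0, 82.4]
wrist_force: [-0.4, -0.2, 0.5]
grip_width: 0.452
gripper_force: 0.0
t 17.0 pos [ 0.4876 -0.0091  0.1532] rpy [1.7993e+02 2.0000e-02 8.2350e+01] F [-0.   0.4  0.3] M [-0.02 -0.03 -0.04] w 0.45 gf 0.0 q [ -6.   13.7 101.2  -0.   65.1   1.7]
tool shift m [ 0.0008 -0.0032  0.0032] R cols [[0.133, 0.991, 0.001], [0.991, -0.133, -0.001], [-0.0, 0.001, -1.0]]
220 left max 127 right min 999
228 left max 116 right min 999
236 left max 106 right min 569
244 left max 94 right min 999
252 left max 83 right min 999
260 left max 275 right min 361
268 left max 276 right min 361
276 left max 276 right min 361
284 left max 276 right min 361
292 left max 276 right min 361
300 left max 275 right min 362
308 left max 273 right min 364
316 left max 272 right min 365
-0.03 [[278.0, 303.0], [276.0, 260.0], [362.0, 282.0]]
-0.02 [[280.0, 290.0], [279.0, 250.0], [359.0, 271.0]]
-0.01 [[282.0, 280.0], [281.0, 241.0], [357.0, 261.0]]
0 [[284.0, 270.0], [283.0, 232.0], [355.0, 252.0]]
0.008 [[285.0, 263.0], [284.0, 227.0], [353.0, 245.0]]
```

```bash
python3 -m creep '[{"fingers":0.45,"x":0.001,"y":-0.003,"z":0.02,"spin":0},{"fingers":0.45,"x":0,"y":0,"z":0.03,"spin":0},{"fingers":0.45,"x":0,"y":0,"z":0.03,"spin":0},{"fingers":0.45,"x":0,"y":0,"z":0.02,"spin":0},{"fingers":0.45,"x":0,"y":0,"z":0.01,"spin":0},{"fingers":0.45,"x":0,"y":0,"z":0,"spin":0}]'; python3 -m creep '[{"fingers":0.45,"x":0,"y":0,"z":0.005,"spin":0},{"fingers":0.45,"x":0,"y":0,"z":0.005,"spin":0},{"fingers":0.45,"x":0,"y":0,"z":0,"spin":0}]';python3 -m creep '[{"fingers":0.45,"x":0,"y":0,"z":0.005,"spin":0},{"fingers":0.45,"x":0,"y":0,"z":0.005,"spin":0},{"fingers":0.45,"x":0,"y":0,"z":0,"spin":0}]'; python3 -c "
from h import *
st()"
```

```text
time: 17.5
tool_pos: [0.4829, -0.0087, 0.0404]
ee_rot: [-179.7, 0.0, 82.2]
wrist_force: [-1.4, 0.3, -0.4]
grip_width: 0.45
gripper_force: 0.0
time: 17.75
tool_pos: [0.485, -0.0081, 0.0328]
ee_rot: [180.0, 0.0, 82.2]
wrist_force: [-0.2, -0.0, -0.2]
grip_width: 0.452
gripper_force: 0.0
time: 18.0
tool_pos: [0.4842, -0.0076, 0.0224]
ee_rot: [-180.0, 0.0, 82.3]
wrist_force: [0.2, -0.3, 0.3]
grip_width: 0.446
gripper_force: 0.0
t 18.0 pos [ 0.4842 -0.0076  0.0224] rpy [-179.97    0.     82.28] F [ 0.2 -0.3  0.3] M [0.02 0.01 0.03] w 0.446 gf 0.0 q [ -5.9  23.7 110.5  -0.   45.8   1.8]
```

```bash
python3 -m creep '[{"fingers":0.45,"x":0,"y":0,"z":0.003,"spin":0},{"fingers":0.45,"x":0,"y":0,"z":0.002,"spin":0},{"fingers":0.45,"x":0,"y":0,"z":0,"spin":0}]' | grep -E "pos|force";python3 -m creep '[{"fingers":0.45,"x":0,"y":0,"z":0.003,"spin":0},{"fingers":0.45,"x":0,"y":0,"z":0.002,"spin":0},{"fingers":0.45,"x":0,"y":0,"z":0,"spin":0}]'| grep -E "pos|force"; python3 -m creep '[{"fingers":0.45,"x":0,"y":0,"z":0.003,"spin":0},{"fingers":0.45,"x":0,"y":0,"z":0.002,"spin":0},{"fingers":0.45,"x":0,"y":0,"z":0,"spin":0}]'| grep -E "pos|force"
```

```text
tool_pos: [0.4843, -0.0076, 0.0175]
wrist_force: [0.4, -0.2, 0.2]
gripper_force: 0.0
tool_pos: [0.4842, -0.0076, 0.0124]
wrist_force: [-1.2, -0.1, -0.3]
gripper_force: 0.0
tool_pos: [0.4842, -0.0076, 0.0074]
wrist_force: [-0.8, 0.3, 0.4]
gripper_force: 0.0
```

```bash
python3 -m creep '[{"fingers":0.45,"x":0,"y":0,"z":0.003,"spin":0},{"fingers":0.45,"x":0,"y":0,"z":0.002,"spin":0},{"fingers":0.45,"x":0,"y":0,"z":0,"spin":0}]' | grep -E "pos|force"; python3 -m creep '[{"fingers":0.2,"x":0,"y":0,"z":0,"spin":0},{"fingers":0.2,"x":0,"y":0,"z":0,"spin":0},{"fingers":0.2,"x":0,"y":0,"z":0,"spin":0},{"fingers":0.2,"x":0,"y":0,"z":0,"spin":0},{"fingers":0.2,"x":0,"y":0,"z":0,"spin":0}]' 60;  python3 -m creep '[{"fingers":0.2,"x":0,"y":0,"z":-0.006,"spin":0},{"fingers":0.2,"x":0,"y":0,"z":-0.015,"spin":0},{"fingers":0.2,"x":0,"y":0,"z":-0.02,"spin":0},{"fingers":0.2,"x":0,"y":0,"z":0,"spin":0},{"fingers":0.2,"x":0,"y":0,"z":0,"spin":0},{"fingers":0.2,"x":0,"y":0,"z":0,"spin":0}]';  python3 -c "
from h import *
st()"
```

```text
tool_pos: [0.4842, -0.0076, 0.0024]
wrist_force: [0.4, -0.9, 0.9]
gripper_force: 0.0
time: 19.42
tool_pos: [0.4847, -0.0077, 0.0029]
ee_rot: [180.0, -0.0, 82.3]
wrist_force: [0.0, 0.6, 1.3]
grip_width: 0.269
gripper_force: 59.9
time: 19.92
tool_pos: [0.4838, -0.0076, 0.0434]
ee_rot: [-180.0, 0.0, 82.3]
wrist_force: [-0.0, 0.5, -3.6]
grip_width: 0.267
gripper_force: 59.5
t 19.9167 pos [ 0.4838 -0.0076  0.0434] rpy [-179.95    0.     82.28] F [-0.   0.5 -3.6] M [ 0.03  0.02 -0.  ] w 0.267 gf 59.489763379096985 q [ -5.9  21.8 109.3  -0.   48.9   1.8]
```

Held firmly (opening 0.267, 60 N), with a clean weight of about 3.6 N. I'll lift above the pins and carry it to the jig.

```bash
python3 -m creep '[{"fingers":0.2,"x":0,"y":0,"z":-0.025,"spin":0},{"fingers":0.2,"x":0,"y":0,"z":-0.025,"spin":0},{"fingers":0.2,"x":0,"y":0,"z":0,"spin":0}]' >/dev/null; python3 -m creep '[{"fingers":0.2,"x":-0.0316,"y":0.0156,"z":0,"spin":0},{"fingers":0.2,"x":-0.0316,"y":0.0156,"z":0,"spin":0},{"fingers":0.2,"x":-0.0316,"y":0.0156,"z":0,"spin":0},{"fingers":0.2,"x":-0.0316,"y":0.0156,"z":0,"spin":0},{"fingers":0.2,"x":-0.0316,"y":0.0156,"z":0,"spin":0},{"fingers":0.2,"x":-0.0316,"y":0.0156,"z":0,"spin":0},{"fingers":0.2,"x":-0.0316,"y":0.0156,"z":0,"spin":0},{"fingers":0.2,"x":-0.0316,"y":0.0156,"z":0,"spin":0}]' > /dev/null;  python3 -m creep '[{"fingers":0.2,"x":0,"y":0,"z":0,"spin":0},{"fingers":0.2,"x":0,"y":0,"z":0,"spin":0},{"fingers":0.2,"x":0,"y":0,"z":0,"spin":0},{"fingers":0.2,"x":0,"y":0,"z":0,"spin":0},{"fingers":0.2,"x":0,"y":0,"z":0,"spin":0},{"fingers":0.2,"x":0,"y":0,"z":0,"spin":0}]';python3 -c "
from h import *
st();togo([.5742,-.2748,.07])
W=robot.get_image('wrist');cv2.imwrite('pics/w13.png',W['img'][:,:,::-1])"
```

```text
time: 21.33
tool_pos: [0.5737, -0.2736, 0.0936]
ee_rot: [-180.0, -0.0, 82.4]
wrist_force: [0.7, 0.7, -3.7]
grip_width: 0.269
gripper_force: 60.1
t 21.3333 pos [ 0.5737 -0.2736  0.0936] rpy [-1.7995e+02 -3.0000e-02  8.2350e+01] F [ 0.7  0.7 -3.7] M [ 0.01  0.02 -0.02] w 0.269 gf 60.07898569107056 q [-29.3  28.1  87.2   0.   64.8 -21.7]
tool shift m [-0.0012  0.0006  0.0236] R cols [[0.133, 0.991, -0.001], [0.991, -0.133, 0.001], [0.0, -0.001, -1.0]]
```

```bash
python3 -m creep '[{"fingers":0.2,"x":-0.001,"y":0.0003,"z":0.012,"spin":0},{"fingers":0.2,"x":0,"y":0,"z":0.012,"spin":0},{"fingers":0.2,"x":0,"y":0,"z":0,"spin":0},{"fingers":0.2,"x":0,"y":0,"z":0,"spin":0}]' | grep -E "pos|wrist"; python3 -m creep '[{"fingers":0.2,"x":0,"y":0,"z":0.003,"spin":0},{"fingers":0.2,"x":0,"y":0,"z":0.003,"spin":0},{"fingers":0.2,"x":0,"y":0,"z":0,"spin":0}]'| grep -E "pos|wrist"; python3 -m creep '[{"fingers":0.2,"x":0,"y":0,"z":0.003,"spin":0},{"fingers":0.2,"x":0,"y":0,"z":0,"spin":0}]';python3 -c "
from h import *
st()"
```

```text
tool_pos: [0.573, -0.2751, 0.068]
wrist_force: [-0.8, 0.5, -3.7]
tool_pos: [0.5742, -0.2759, 0.0633]
wrist_force: [-0.5, -0.3, -3.2]
time: 22.13
tool_pos: [0.5742, -0.2759, 0.0605]
ee_rot: [-180.0, -0.0, 82.3]
wrist_force: [-0.5, -1.0, -3.3]
grip_width: 0.268
gripper_force: 60.0
t 22.1333 pos [ 0.5742 -0.2759  0.0605] rpy [-1.7998e+02 -1.0000e-02  8.2270e+01] F [-0.5 -1.  -3.3] M [-0.02  0.01 -0.01] w 0.268 gf 60.003429651260376 q [-29.5  30.2  88.9   0.   60.9 -21.7]
```

Already 4 mm below the pin tops with no contact. I'll continue down.

```bash
python3 -m creep '[{"fingers":0.2,"x":0,"y":0,"z":0.003,"spin":0},{"fingers":0.2,"x":0,"y":0,"z":0.002,"spin":0},{"fingers":0.2,"x":0,"y":0,"z":0,"spin":0}]' | grep -E "pos|wrist"; python3 -m creep '[{"fingers":0.2,"x":0,"y":0,"z":0.003,"spin":0},{"fingers":0.2,"x":0,"y":0,"z":0.003,"spin":0},{"fingers":0.2,"x":0,"y":0,"z":0,"spin":0}]'| grep -E "pos|wrist"; python3 -c "
from h import *
st()"
```

```text
tool_pos: [0.574, -0.2758, 0.0553]
wrist_force: [0.0, -0.1, -2.5]
tool_pos: [0.5739, -0.2757, 0.0491]
wrist_force: [0.0, 0.6, -3.1]
t 22.6333 pos [ 0.5739 -0.2757  0.0491] rpy [-1.7993e+02 -3.0000e-02  8.2270e+01] F [ 0.   0.6 -3.1] M [ 0.04 -0.03 -0.02] w 0.269 gf 60.003527998924255 q [-29.5  30.9  89.6  -0.   59.6 -21.7]
```

```bash
python3 -m creep '[{"fingers":0.2,"x":0,"y":0,"z":0.003,"spin":0},{"fingers":0.2,"x":0,"y":0,"z":0.003,"spin":0},{"fingers":0.2,"x":0,"y":0,"z":0,"spin":0}]' | grep -E "pos|wrist"; python3 -m creep '[{"fingers":0.2,"x":0,"y":0,"z":0.003,"spin":0},{"fingers":0.2,"x":0,"y":0,"z":0.003,"spin":0},{"fingers":0.2,"x":0,"y":0,"z":0,"spin":0}]'| grep -E "pos|wrist"; python3 -m creep '[{"fingers":0.2,"x":0,"y":0,"z":0.002,"spin":0},{"fingers":0.2,"x":0,"y":0,"z":0.001,"spin":0},{"fingers":0.2,"x":0,"y":0,"z":0,"spin":0}]';python3 -c "
from h import *
st()"
```

```text
tool_pos: [0.5739, -0.2757, 0.043]
wrist_force: [0.3, 0.2, -3.0]
tool_pos: [0.5739, -0.2757, 0.0371]
wrist_force: [-0.3, 0.6, -3.6]
time: 23.38
tool_pos: [0.5744, -0.276, 0.035]
ee_rot: [180.0, 0.0, 82.3]
wrist_force: [-0.1, -0.2, -2.3]
grip_width: 0.267
gripper_force: 60.3
t 23.3833 pos [ 0.5744 -0.276   0.035 ] rpy [1.7999e+02 1.0000e-02 8.2270e+01] F [-0.1 -0.2 -2.3] M [0.01 0.11 0.  ] w 0.267 gf 60.2510941028595 q [-29.5  31.8  90.3  -0.   57.9 -21.7]
```

Touching the seat at the expected height. I'll press lightly, release slowly, and back off.

```bash
python3 -m creep '[{"fingers":0.2,"x":0,"y":0,"z":0.001,"spin":0},{"fingers":0.2,"x":0,"y":0,"z":0.001,"spin":0},{"fingers":0.2,"x":0,"y":0,"z":0,"spin":0}]'| grep -E "pos|wrist"; python3 -m creep '[{"fingers":0.4,"x":0,"y":0,"z":0,"spin":0},{"fingers":0.4,"x":0,"y":0,"z":0,"spin":0},{"fingers":0.45,"x":0,"y":0,"z":0,"spin":0},{"fingers":0.45,"x":0,"y":0,"z":0,"spin":0},{"fingers":0.45,"x":0,"y":0,"z":-0.01,"spin":0},{"fingers":0.45,"x":0,"y":0,"z":-0.02,"spin":0},{"fingers":0.45,"x":0,"y":0,"z":-0.03,"spin":0},{"fingers":0.45,"x":0,"y":0,"z":-0.03,"spin":0}]'; python3 -m creep '[{"fingers":0.45,"x":0,"y":0,"z":-0.03,"spin":0},{"fingers":0.45,"x":0,"y":0,"z":-0.02,"spin":0},{"fingers":0.45,"x":0,"y":0,"z":0,"spin":0},{"fingers":0.45,"x":0,"y":0,"z":0,"spin":0},{"fingers":0.45,"x":0,"y":0,"z":0,"spin":0}]'
python3 - <<'E'
from h import *
W=robot.get_image("wrist");st();cv2.imwrite("pics/w14.png",W["img"][:,:,::-1])
m=np.array([.5744,-.276,0]);y=np.array([np.cos(np.radians(82.3)),np.sin(np.radians(82.3)),0]);z=np.array([-y[1],y[0],0])
print("exp pin tops",proj(W,[m+.06*y+[0,0,.062],m-.06*y+[0,0,.062]]).round(0).tolist())
C=proj(W,[m+a*.08*y+b*.055*z+[0,0,.044] for a,b in((1,1),(1,-1),(-1,-1),(-1,1))]);print("exp corners",C.round(1).tolist())
im=W["img"].astype(int);r,b=im[...,0],im[...,2]
n,_,s,c=cv2.connectedComponentsWithStats(((b>=r-4)&(r>60)).astype(np.uint8))
for i in range(1,n):
    if s[i,4]>25 and 230<c[i][0]<420: print(s[i],c[i].round(1))
hsv=cv2.cvtColor(W["img"],cv2.COLOR_RGB2GRAY)
e=cv2.Canny(hsv,60,150)
for a,bb in((0,1),(1,2),(2,3),(3,0)):   # edge offset from expected, px along outward normal
    A,B=C[a],C[bb];nn=np.array([(B-A)[1],-(B-A)[0]]);nn/=np.linalg.norm(nn);nn*=np.sign(nn@((A+B)/2-C.mean(0)))
    o=[]
    for k in(.1,.2,.3,.4,.6,.7,.8,.9):
        p=A+k*(B-A);h=[d for d in range(-10,11) if e[tuple(np.clip(np.round(p+d*nn)[::-1].astype(int),0,[399,639]))]];o.append(h)
    print((a,bb),o)
E
```

```text
tool_pos: [0.5745, -0.276, 0.035]
wrist_force: [-3.5, 1.8, 10.1]
time: 24.3
tool_pos: [0.5736, -0.2755, 0.1232]
ee_rot: [-179.9, -0.1, 82.3]
wrist_force: [0.7, 0.2, -0.9]
grip_width: 0.449
gripper_force: 0.0
time: 24.72
tool_pos: [0.5737, -0.2756, 0.1724]
ee_rot: [-179.9, -0.0, 82.3]
wrist_force: [-0.0, -0.2, -0.9]
grip_width: 0.453
gripper_force: 0.0
t 24.7667 pos [ 0.5733 -0.2754  0.1715] rpy [-1.7986e+02 -6.0000e-02  8.2270e+01] F [-0.1 -0.8  0.4] M [ 0.02 -0.01  0.04] w 0.448 gf 0.0 q [-29.5  24.1  81.6   0.   74.4 -21.7]
exp pin tops [[319.0, 117.0], [319.0, 255.0]]
exp corners [[252.0, 90.8], [386.6, 90.8], [376.4, 265.2], [261.9, 265.1]]
[310 107  18  19 262] [318.9 116.3]
[271 151  14  13 118] [277.4 156.9]
[355 151  13  13 123] [361.2 157. ]
[274 208  12  12 101] [279.6 213.6]
[353 208  13  12 100] [359.2 213.6]
[315 245   9  12  99] [318.9 250.2]
[247 255  25  53 570] [258.5 280.2]
[367 256  24  52 545] [378.3 280.8]
(0, 1) [[-1, 9], [-1, 9], [-1, 9], [-1, 9], [-1, 9], [-1, 9], [-1, 9], [-1, 9]]
(1, 2) [[0], [0], [0], [0], [1, 5], [1], [-10, 1], [1]]
(2, 3) [[], [-6, -5, 1], [2, 3, 4], [1, 6], [], [1], [1], []]
(3, 0) [[-6, -5, -3, 2], [0], [], [0, 3], [0], [0], [1, 6, 7], [0]]
```

Both pins stand through the holes, the plate edges lie within 1 px of the seated prediction, and nothing is touching the robot.

```bash
python3 -c "
from plant import robot
print(robot.job_done())"
```

```text
the job is handed in; nothing more can be done
None
```

The template was laid flat on the bench and released, then picked up by its handle and seated level on both jig pins, large hole on the large pin; I handed the job in at about 25 s, and no verdict came back.

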